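Drive a stuck specimen mount out of its holder with a drift

TASK

An orange resin specimen mount is stuck in the bore of the aluminium holder with the blue slotted cover. Take the yellow-handled drift from its grey stand, turn its flat tongue to match the slot in the cover, and press it straight down on the mount until the mount drops onto the rubber floor of the holder. Then put the drift back upright in its stand, fully down, and leave the mount lying in the holder and everything else on the bench alone.

Things in the scene. Friction and masses are not known exactly. Their poses are not given: they have to be found in the camera images.
- holder: Fixed press-out holder, 80 mm (x) by 96 mm (y), 86 mm high; origin at the centre of its underside, z up. Two cheeks at +-y carry an aluminium block (56 to 80 mm height) with a vertical through bore on the z axis; above it lies a blue slotted cover plate (80 to 86 mm; four 3 mm screw heads at its corners). The space under the block is open towards +-x. Position and yaw vary; it may stand left or right.
- slot (a point): Centre of the slot's mouth in the top face of the blue cover, 86 mm above the table. The slot goes right through the cover, 25 mm along the holder's y and 13 mm along its x; axes as the holder's.
- bore_exit (a point): Centre of the lower mouth of the 32 mm bore, 56 mm above the table.
- catch_floor (a point): Centre of the black rubber floor under the bore, 12 mm above the table; 72 mm along the holder's y between the cheeks, and lips of 22 mm height at +-36 mm along x keep the mount in.
- specimen: Orange round resin mount, 30 mm diameter, 20 mm tall, about 30 g, wooden inlay on top; origin at the centre of its underside. It starts tight in the bore, underside 58.5 mm above the table, top face 7.5 mm below the cover's top. Spring plungers resist with about 8 to 14 N until it is driven down about 13 mm; then it falls freely to the rubber floor and lies flat or on its side.
- drift: Push-out tool, about 160 g; origin at the centre of the tongue's lower end, z up along it. Steel tongue 9 mm (x) by 21 mm (y), z 0 to 50 mm; round steel collar 44 mm diameter, z 50 to 56 mm; flat yellow handle 14 mm thick (x), 40 mm wide (y), z 56 to 100 mm. In the stand the collar rests on the top, tip 10 mm above the table; yaw varies. A tip 50 mm above the table in the holder has the mount out.
- drift_grip (a point): Point on the drift's axis in the yellow handle, 84 mm above the tip (16 mm below the handle's top), a good height to grip it across its 14 mm thickness (the drift's x).
- stand: Fixed grey block 70 x 70 mm, 60 mm high, with a vertical through hole of 30 mm on its axis; origin at the centre of its underside. Position and yaw vary; it may stand left or right.
- stand_top (a point): Centre of the hole's mouth in the stand's top face, 60 mm above the table.
- spare_mount_a: Bystander: black mount, 30 mm diameter, 20 mm tall, between holder and stand; origin under its centre.
- spare_mount_b: Bystander: green mount, 30 mm diameter, 20 mm tall; origin under its centre.
- wood_sample: Bystander: wooden block 70 x 45 x 35 mm; origin under its centre.
- jar: Bystander: jar, 48 mm diameter, 70 mm tall; origin under its centre.
- gauge_ring: Bystander: brass ring, 56 mm outer diameter, 14 mm high; origin under its centre.
- brush: Bystander: flat brush, 200 mm long, 42 mm wide, 20 mm high, lying on the bench.
- screwdriver: Bystander: red screwdriver, 200 mm long, 26 mm thick, lying on the bench.
Not all that is in view belongs to the job. Of the things that look like the stand, the largest one is meant.

How it is judged (in metres and radians):
On the way, in this order (a step that is already met when the one before it is completed fails the run):
1. the drift's tongue, through the slot, presses on the mount while it is still in the bore (contact force between drift and specimen above 2 N and z of specimen in the frame of holder above 0.045 m and z of drift in the frame of holder below 0.081 m and horizontal distance between drift and holder below 0.008 m), for 0.05 s.
2. the mount has dropped onto the rubber floor of the holder (z of specimen in the frame of holder between 0.008 and 0.034 m and horizontal distance between specimen and holder below 0.04 m), for 0.2 s.
At the end, for the whole second after the job is handed in: The orange mount rests on the rubber floor in the holder (origin within 40 mm of the holder's axis, 8 to 34 mm above the table); the drift is back at rest in its stand, tip within 10 mm of the stand's axis and at most 14 mm above the table, tilted under 0.1 rad (all of step 2 and linear speed of each of specimen, drift below 0.02 m/s and horizontal distance between drift and stand below 0.01 m and z of drift in the frame of stand below 0.014 m and angle between drift's own z axis and vertical below 0.1 rad); the robot touches nothing.
It fails at once if a bystander is moved more than 30 mm (distance of any of spare_mount_a, spare_mount_b, wood_sample, jar, gauge_ring, brush, screwdriver from where it was at the start of the episode above 0.03 m).
It also fails if it takes over 58 s, if anything falls off the work surface, if the arm or the gripper's body presses on something with over 40 N, if the wrist force passes 120 N, or if a joint passes its speed limit or range.

ROBOT

A 7-joint arm with a two-finger parallel gripper is mounted at the origin on the work surface. World frame = base frame: x ahead of the robot, y to its left, z up, the work surface at z = 0. Lengths are in mm, angles in rad, forces in N, time in s.
With the tool pointing down it reaches from about 400 to 900 mm from the base axis. Payload 5.5 kg.
Tool frame: the origin (TCP) lies midway between the tips of the shut fingers; the grasp point (between the pads) lies 19 mm behind it (bot.grip_depth is the z of the grasp point in the tool frame, in mm); z points along the fingers, y is the direction in which the jaws open and shut (so a half turn about z gives the same grasp; the last joint's range is limited). The gripper opens to 85 mm and grips with 20 to 120 N. Pads are 22 mm wide; open, the fingers measure 114 mm over their backs; the gripper's body (76 mm by 85 mm) begins 54 mm behind the grasp point. The pads swing forward as they close: fully open they stand 13 mm farther back than shut.
Start: joints at [-0.846, 0.501, -0.427, 1.55, 0.221, 1.138, -0.21], TCP at [289.578, 581.932, 208.71] pointing down, gripper open.
Joint ranges: [-2.88, 2.88], [-0.31, 2.03], [-1.54, 1.56], [0.2, 2.42], [-1.41, 4.55], [0.19, 2.02], [-2.57, 2.57]. Speed limits (rad/s): [2.57, 2.57, 3.14, 3.14, 3.14, 3.14, 3.14].

INTERFACE

Orientations are given as a rotation vector (axis times angle).
In Python, from cell import bot, viewer, ticket gives the robot as it stands.
- The arm moves only by the tool send_rows, never from a script. Its argument "steps" is a list of rows, each an object of numbers: "tx", "ty", "tz": the shift along the tool's x, y, z in mm; "yaw": the turn about the tool's z in rad; "gripper": the opening in per cent of the stroke, from 0 (shut) to 100 (fully open). A call has 1 to 10 rows; each row shifts and turns the pose as measured when the row begins, along the tool's axes as they then stand; what a row does not reach is not made up. A row lasts 1/10 s, in which the tool goes at most 50 mm and 8.59 degrees, less where a joint would pass 70% of its speed; a pose out of reach is approached as far as the arm can. A call is refused whole if a number of a shift passes 50 or a number of a turn 0.15, either way. A call with a gripper value outside its range is refused whole. The fingers move at their own pace and stop on an object; the grip force is fixed at half the most. Time passes only in rows, so rows that do not move let the fingers close. It gives the time, the measured TCP pose, the force and the opening at its end, in the units of the state.
- bot.state(): the state, without advancing time (a new reading comes with each control period).
- viewer.capture(name): name is "side" or "top"; returns (picture, depth): 384x512x3 uint8, red, green, blue; 384x512 float32, mm along the optical axis (not along the pixel's ray), 0 where there is no reading.
- viewer.get_calibration(name): a dict with "vertical_fov" (degrees; the focal length in pixels is half the picture's height over the tangent of half this angle, whatever the lens; pixels are square), "cx", "cy" (the principal point, pixels), "world_to_cam" (4x4, takes a point from world to camera coordinates). Camera axes: x right, y up, looking along -z (the intrinsics and any distortion apply to the point x, -y, -z); pixel columns grow to the right and rows downward; lengths in mm; the calibration is good to about 2 mm. A picture is of the moment at which its call begins. get_calibration takes no time and is no camera call.
- ticket.job_done(): hands the job in, once; it reports no verdict.
The state is a dict: "time": time; "qpos": joint angles; "qvel": joint speeds; "effort": joint torques, N m; "ee_pos": TCP position; "tcp_rot": TCP orientation; "contact_force": force on the tool from outside, world axes, zero at the start; "moment": the same for the moment, N m; "gripper_width": finger opening in mm.
Only numpy, scipy, OpenCV 4.12 (cv2) and the standard library are available. Lean on these libraries where they do the work, as an engineer would, in place of code of your own. Each camera call takes 0.05 s, during which the arm holds its last target. There are 200 camera calls.

## Working session

There is one attempt and no reset: what is moved stays moved. The work goes in short steps, Python scripts to look and compute and a tool call to move; the robot and the scene stay as the last step left them, time stands still between calls to the robot, and variables do not carry over. Pictures are saved under pics/ and viewed, about 8 in all and at most 12, crops included, and the job is handed in when it is done.

Besides the shell and the picture viewer there is one more tool, called after "Call:" as name(argument=value, ...), one argument or row to a line, values as JSON. send_rows: Moves the arm, as the interface text tells. Its arguments: {"type":"object","properties":{"steps":{"type":"array"}},"required":["steps"]}

```bash
mkdir -p pics; ls; python3 - <<'E'
from cell import bot, viewer
import cv2, numpy as np
for n in ("top","side"):
    p,d=viewer.capture(n); np.savez(f"pics/{n}0.npz",p=p,d=d)
    cv2.imwrite(f"pics/{n}0.png",p[:,:,::-1])
    c=viewer.get_calibration(n); print(n,c)
print(bot.state(), bot.grip_depth)
E
```

```text
pics
top {'vertical_fov': 53.815312646250305, 'cx': 253.16041688862046, 'cy': 193.37920161478422, 'world_to_cam': array([[-3.25057997e-02, -9.99467404e-01, -2.87767652e-03,
         1.15897480e+00],
       [ 9.72427876e-01, -3.22913645e-02,  2.30957344e-01,
        -6.14527111e+02],
       [-2.30927261e-01,  4.70912027e-03,  9.72959621e-01,
        -9.00718251e+02],
       [ 0.00000000e+00,  0.00000000e+00,  0.00000000e+00,
         1.00000000e+00]])}
side {'vertical_fov': 43.113069424450146, 'cx': 247.6995503463034, 'cy': 192.50964644108782, 'world_to_cam': array([[ 8.00859394e-01, -5.98843747e-01,  3.22471790e-03,
        -4.99232787e+02],
       [ 4.33331961e-01,  5.83213282e-01,  6.87084915e-01,
        -3.02945729e+02],
       [-4.13337203e-01, -5.48861035e-01,  7.26569970e-01,
        -1.35004441e+03],
       [ 0.00000000e+00,  0.00000000e+00,  0.00000000e+00,
         1.00000000e+00]])}
{'time': 0.1, 'qpos': array([-0.84580634,  0.50174471, -0.42679477,  1.55130167,  0.22077517,
        1.13828699, -0.21029385]), 'qvel': array([ 2.13687643e-03, -2.37438384e-04, -6.78782060e-05, -2.47964609e-03,
       -7.31145150e-04, -1.53692978e-03, -4.06791301e-04]), 'effort': array([-1.22797387e-02, -5.70812237e+01, -5.83901033e+00, -2.81747371e+01,
        1.04527143e-02,  5.50633195e-03, -1.73346223e-05]), 'ee_pos': array([289.35894435, 581.33166296, 207.78605807]), 'tcp_rot': array([-7.18805551e-01, -3.05777289e+00,  2.56137170e-03]), 'contact_force': array([-0.67445081,  0.67883899, -0.11754959]), 'moment': array([ 0.01472173, -0.01322544,  0.03967113]), 'gripper_width': 85.51465507782132} -18.700000000000003
```

View pics/top0.png

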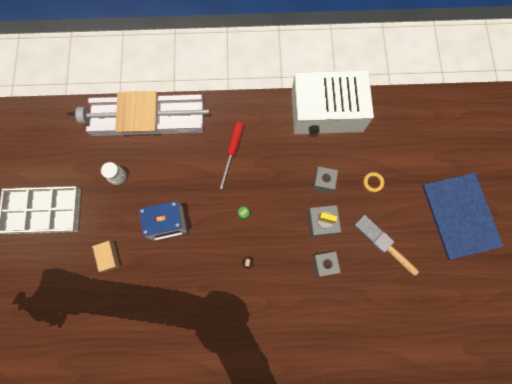

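View pics/side0.png

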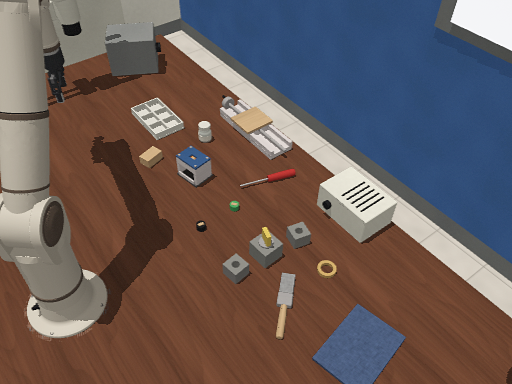

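The top view shows the holder (blue cover, orange slot) at about (162,218), the stand with the yellow drift at (325,220), and decoy stands at (326,178) and (327,264). The black mount is at (248,262) and the green one at (243,212). The side view agrees: holder (194,165), drift (266,238).

```bash
cat > h.py <<'E'
import cv2, numpy as np
from cell import bot, viewer
from scipy.spatial.transform import Rotation as R
def cal(n):
    c=viewer.get_calibration(n); f=192/np.tan(np.radians(c["vertical_fov"]/2))
    return f,c["cx"],c["cy"],np.array(c["world_to_cam"])
def plane(n,uv,z):            # pixels -> world on plane z
    f,cx,cy,T=cal(n); uv=np.atleast_2d(np.asarray(uv,float))
    d=np.c_[(uv[:,0]-cx)/f,-(uv[:,1]-cy)/f,-np.ones(len(uv))]@T[:3,:3]
    o=-T[:3,:3].T@T[:3,3]
    return o+d*((z-o[2])/d[:,2])[:,None]
def cloud(n,dep):             # depth -> world
    f,cx,cy,T=cal(n); v,u=np.mgrid[:384,:512]
    P=np.dstack([(u-cx)/f*dep,-(v-cy)/f*dep,-dep])
    return (P-T[:3,3])@T[:3,:3]
def proj(n,P):
    f,cx,cy,T=cal(n); q=np.atleast_2d(P)@T[:3,:3].T+T[:3,3]
    return np.c_[cx+f*q[:,0]/-q[:,2],cy-f*q[:,1]/-q[:,2]]
def shot(n):
    p,d=viewer.capture(n); return p,cv2.cvtColor(p,cv2.COLOR_RGB2HSV),d
def blob(mask,x0,y0,x1,y1):
    m=np.zeros_like(mask); m[y0:y1,x0:x1]=mask[y0:y1,x0:x1]; return m
def rect(P):                  # world pts -> centre, size, angle of the long side
    (c,s,a)=cv2.minAreaRect(P[:,:2].astype(np.float32)); 
    if s[0]<s[1]: s=s[::-1]; a+=90
    return np.round(c,1),np.round(s,1),round((a+90)%180-90,1)
E
python3 - <<'E'
from h import *
for n,bx in (("top",dict(h=(130,190,200,250),s=(300,195,350,245))),("side",dict(h=(165,140,225,190),s=(240,220,290,270)))):
    z=np.load(f"pics/{n}0.npz"); p,d=z["p"],z["d"]; hsv=cv2.cvtColor(p,cv2.COLOR_RGB2HSV); W=cloud(n,d)
    H,S,V=[hsv[...,i].astype(int) for i in range(3)]
    blue=blob((H>100)&(H<125)&(S>120)&(V>50),*bx["h"]); org=blob((H<22)&(S>150)&(V>100),*bx["h"]); yel=blob((H>22)&(H<35)&(S>130)&(V>90),*bx["s"])
    for nm,m,zz in (("blue",blue,86),("orange",org,78.5),("yellow",yel,110)):
        m=m.astype(bool); v,u=np.nonzero(m)
        if len(u)==0: print(n,nm,"none"); continue
        P=plane(n,np.c_[u,v],zz); print(n,nm,len(u),"px",u.mean().round(1),v.mean().round(1),"plane",P.mean(0).round(1),rect(P),"depth z pct",np.percentile(W[m][:,2],[5,50,95]).round(1),W[m].mean(0).round(1))
    # cover and stand top from depth
    for nm,k,lo,hi in (("cover",'h',80,93),("standtop",'s',54,64),("collar",'s',64,72),("handle",'s',102,118)):
        m=blob((W[...,2]>lo)&(W[...,2]<hi)&(d>0),*bx[k]).astype(bool); P=W[m]
        if len(P)>4: print(n,nm,len(P),rect(P),P.mean(0).round(1))
for n in("top","side"):
    p=np.load(f"pics/{n}0.npz")["p"]; b=dict(top=((130,190),(295,190)),side=((160,135),(235,215)))[n]
    ims=[cv2.resize(p[y:y+60,x:x+64],None,fx=6,fy=4.8,interpolation=cv2.INTER_CUBIC) for x,y in b]
    globals()[n]=np.hstack(ims)
cv2.imwrite("pics/crop0.png",np.vstack([top,side])[:,:,::-1])
E
```

```text
top blue 849 px 159.7 218.1 plane [555.3 216.1  86. ] (array([555.8, 216. ]), array([93.6, 67.9]), -79.4) depth z pct [83.6 86.4 89. ] [555.1 215.7  87.5]
top orange 286 px 186.1 225.0 plane [537.6 151.5  78.5] (array([552.5, 202.1]), array([170.8, 147.4]), 88.1) depth z pct [-2.3  0.8  5.1] [548.4 163.6   7.5]
top yellow 103 px 328.2 217.0 plane [ 540.2 -199.1  110. ] (array([ 538.7, -198.5]), array([40.1, 18.7]), 73.7) depth z pct [ 95.8 110.3 113.3] [ 540.4 -199.4  108.5]
top cover 1065 (array([555.7, 215.7]), array([97.5, 70.9]), -79.5) [555.  215.2  86.3]
top standtop 502 (array([ 541.5, -201.1]), array([70.7, 70. ]), -86.4) [ 539.8 -199.2   60.5]
top collar 111 (array([ 545.8, -200. ]), array([62.3, 60.9]), -3.8) [ 537.6 -196.6   66.6]
top handle 103 (array([ 541.3, -200.5]), array([39.7, 13.9]), 74.0) [ 540.9 -200.1  110.1]
side blue 370 px 192.8 157.1 plane [551.6 212.5  86. ] (array([552.1, 213.2]), array([97.4, 71. ]), -79.2) depth z pct [80.7 84.8 89.3] [549.1 207.9  90.9]
side orange 36 px 187.0 152.8 plane [551.7 250.2  78.5] (array([541.9, 225.2]), array([176. , 101.6]), 18.0) depth z pct [-6.9 -1.  21.4] [591.  325.9   3. ]
side yellow 119 px 266.2 236.2 plane [ 528.2 -213.8  110. ] (array([ 528.2, -212.8]), array([65.6, 22. ]), 66.2) depth z pct [ 72.5  98.8 111. ] [ 535.8 -204.9   95. ]
side cover 421 (array([551.9, 216.1]), array([101.6,  76.4]), -78.8) [551.6 214.1  85. ]
side standtop 324 (array([ 538.7, -200.9]), array([73.5, 72.7]), -85.8) [ 532.8 -206.9   58.9]
side collar 61 (array([ 526.7, -196.3]), array([67. , 36.9]), -44.3) [ 531.5 -203.3   66.9]
side handle 62 (array([ 537.8, -201.2]), array([43.3, 13.5]), 72.1) [ 537.2 -202.1  108.1]
```

View pics/crop0.png

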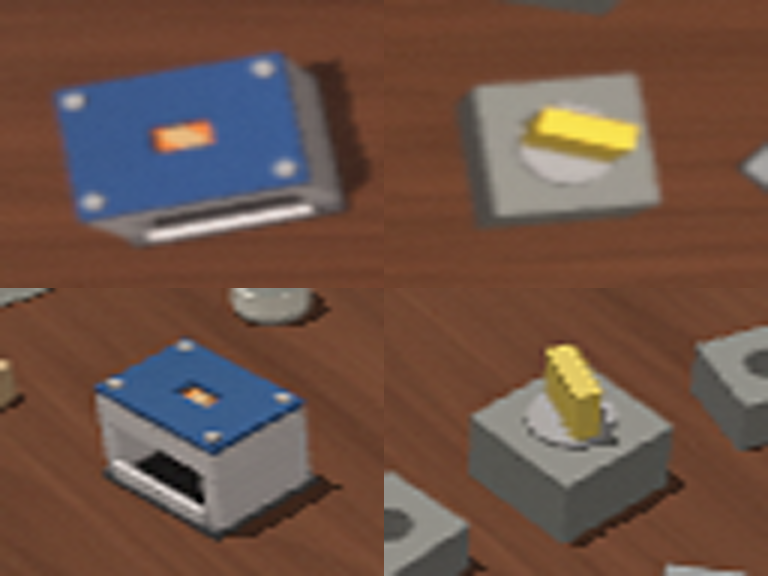

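```bash
cat >> h.py <<'E'
def togo(x,y,z,jaw):          # delta in tool axes; jaw = world angle (deg) of tool y, mod 180
    s=bot.state(); M=R.from_rotvec(s["tcp_rot"]).as_matrix(); a=np.degrees(np.arctan2(M[1,1],M[0,1]))
    dy=(jaw-a+90)%180-90; yaw=-np.radians(dy)
    d=np.array([x,y,z])-s["ee_pos"]; Rz=R.from_rotvec([0,0,yaw]).as_matrix()
    print("pos",s["ee_pos"].round(1),"jaw",round(a,2),"tilt",np.round(M[:2,2],4),"F",s["contact_force"].round(1),"w",round(s["gripper_width"],1),"q",s["qpos"].round(2))
    print("yaw",round(yaw,3),"shift now",(M.T@d).round(1),"shift after yaw",((M@Rz).T@d).round(1))
E
python3 - <<'E'
from h import *
togo(540,-200.3,190,-16.5)
E
```

```text
pos [289.4 581.3 207.8] jaw 63.54 tilt [-0.0008 -0.0015] F [-0.7  0.7 -0.1] w 85.5 q [-0.85  0.5  -0.43  1.55  0.22  1.14 -0.21]
yaw 1.397 shift now [-572.6 -588.1   18.7] shift after yaw [-678.2  462.3   18.7]
```

Call:
send_rows(
  steps=[
    {"yaw":0.14},
    {"yaw":0.14},
    {"yaw":0.14},
    {"yaw":0.14},
    {"yaw":0.14},
    {"yaw":0.14},
    {"yaw":0.14},
    {"yaw":0.14},
    {"yaw":0.14},
    {"yaw":0.14},
  ],
)

```text
$.steps[0]: bad value
```

```bash
python3 - <<'E'
from h import *
togo(540,-200.3,190,-16.5)
E
```

```text
pos [289.4 581.3 207.8] jaw 63.54 tilt [-0.0008 -0.0015] F [-0.7  0.7 -0.1] w 85.5 q [-0.85  0.5  -0.43  1.55  0.22  1.14 -0.21]
yaw 1.397 shift now [-572.6 -588.1   18.7] shift after yaw [-678.2  462.3   18.7]
```

Call:
send_rows(
  steps=[
    {"tx":0,"ty":0,"tz":0,"yaw":0.14,"gripper":100},
    {"tx":0,"ty":0,"tz":0,"yaw":0.14,"gripper":100},
    {"tx":0,"ty":0,"tz":0,"yaw":0.14,"gripper":100},
    {"tx":0,"ty":0,"tz":0,"yaw":0.14,"gripper":100},
    {"tx":0,"ty":0,"tz":0,"yaw":0.14,"gripper":100},
    {"tx":0,"ty":0,"tz":0,"yaw":0.14,"gripper":100},
    {"tx":0,"ty":0,"tz":0,"yaw":0.14,"gripper":100},
    {"tx":0,"ty":0,"tz":0,"yaw":0.14,"gripper":100},
    {"tx":0,"ty":0,"tz":0,"yaw":0.14,"gripper":100},
    {"tx":0,"ty":0,"tz":0,"yaw":0.14,"gripper":100},
  ],
)

```text
time: 1.1
ee_pos: [287.6, 576.8, 201.0]
tcp_rot: [2.566, 1.802, -0.021]
contact_force: [0.1, 0.1, 0.3]
gripper_width: 85.3
```

```bash
python3 - <<'E'
from h import *
togo(540,-200.3,190,-16.5)
E
```

```text
pos [287.6 576.8 201. ] jaw -19.86 tilt [-0.0072 -0.0125] F [0.1 0.1 0.3] w 85.3 q [-1.06  0.48 -0.13  1.57  0.06  1.12 -1.55]
yaw -0.059 shift now [-645.   501.3   18.8] shift after yaw [-673.2  462.7   18.8]
```

Call:
send_rows(
  steps=[
    {"tx":-39,"ty":30,"tz":0,"yaw":0,"gripper":100},
    {"tx":-39,"ty":30,"tz":0,"yaw":0,"gripper":100},
    {"tx":-39,"ty":30,"tz":0,"yaw":0,"gripper":100},
    {"tx":-39,"ty":30,"tz":0,"yaw":0,"gripper":100},
    {"tx":-39,"ty":30,"tz":0,"yaw":0,"gripper":100},
    {"tx":-39,"ty":30,"tz":0,"yaw":0,"gripper":100},
    {"tx":-39,"ty":30,"tz":0,"yaw":0,"gripper":100},
    {"tx":-39,"ty":30,"tz":0,"yaw":0,"gripper":100},
    {"tx":-39,"ty":30,"tz":0,"yaw":0,"gripper":100},
    {"tx":-39,"ty":30,"tz":0,"yaw":0,"gripper":100},
  ],
)

```text
time: 2.1
ee_pos: [432.5, 104.9, 200.2]
tcp_rot: [2.559, 1.818, -0.028]
contact_force: [0.7, 0.4, 0.8]
gripper_width: 85.5
```

```bash
python3 - <<'E'
from h import *
togo(540,-200.3,190,-16.5)
E
```

```text
pos [432.5 104.9 200.2] jaw -19.23 tilt [-0.0134 -0.0122] F [0.7 0.4 0.8] w 85.5 q [-0.43  0.12  0.13  2.05 -0.01  0.98 -0.63]
yaw -0.048 shift now [-252.6  202.1   12.5] shift after yaw [-261.9  189.9   12.5]
```

Call:
send_rows(
  steps=[
    {"tx":-37,"ty":28,"tz":0,"yaw":-0.05,"gripper":100},
    {"tx":-37,"ty":27,"tz":0,"yaw":0,"gripper":100},
    {"tx":-37,"ty":27,"tz":0,"yaw":0,"gripper":100},
    {"tx":-37,"ty":27,"tz":0,"yaw":0,"gripper":100},
    {"tx":-37,"ty":27,"tz":0,"yaw":0,"gripper":100},
    {"tx":-37,"ty":27,"tz":0,"yaw":0,"gripper":100},
    {"tx":-37,"ty":27,"tz":0,"yaw":0,"gripper":100},
  ],
)

```text
time: 2.8
ee_pos: [540.5, -210.6, 201.7]
tcp_rot: [2.511, 1.887, -0.028]
contact_force: [1.0, 0.2, 0.5]
gripper_width: 85.4
```

```bash
python3 - <<'E'
from h import *
togo(540,-200.3,75.5,-16.5)
E
```

```text
pos [ 540.5 -210.6  201.7] jaw -16.17 tilt [-0.0142 -0.0109] F [1.  0.2 0.5] w 85.4 q [ 0.04  0.37  0.34  1.75 -0.12  1.05  0.15]
yaw 0.006 shift now [ 11.6  -2.  126.1] shift after yaw [ 11.6  -2.1 126.1]
```

Call:
send_rows(
  steps=[
    {"tx":11,"ty":-2,"tz":40,"yaw":0,"gripper":100},
    {"tx":0,"ty":0,"tz":40,"yaw":0,"gripper":100},
    {"tx":0,"ty":0,"tz":30,"yaw":0,"gripper":100},
  ],
)

```text
time: 3.1
ee_pos: [545.5, -214.3, 93.4]
tcp_rot: [2.512, 1.861, -0.021]
contact_force: [1.2, 0.2, 0.1]
gripper_width: 85.5
```

```bash
python3 - <<'E'
from h import *
togo(540,-200.3,75.5,-16.5)
E
```

```text
pos [ 545.5 -214.3   93.4] jaw -16.92 tilt [-0.002  -0.0201] F [1.2 0.2 0.1] w 85.5 q [ 0.07  0.5   0.32  1.84 -0.18  0.83  0.17]
yaw -0.007 shift now [12.1 -9.4 17.7] shift after yaw [12.2 -9.3 17.7]
```

Call:
send_rows(
  steps=[
    {"tx":12,"ty":-9,"tz":8,"yaw":0,"gripper":100},
    {"tx":0,"ty":0,"tz":8,"yaw":0,"gripper":100},
  ],
)

```text
time: 3.3
ee_pos: [536.5, -198.7, 72.3]
tcp_rot: [2.518, 1.864, -0.029]
contact_force: [0.0, 0.4, -1.1]
gripper_width: 85.3
```

```bash
python3 - <<'E'
from h import *
togo(540,-200.3,75.5,-16.5)
E
```

```text
pos [ 536.5 -198.7   72.3] jaw -16.98 tilt [-0.01   -0.0179] F [ 0.   0.4 -1.1] w 85.3 q [ 0.06  0.52  0.31  1.87 -0.18  0.78  0.16]
yaw -0.008 shift now [-0.5  3.8 -3.2] shift after yaw [-0.6  3.8 -3.2]
```

Call:
send_rows(
  steps=[
    {"tx":0,"ty":4,"tz":-4,"yaw":0,"gripper":100},
    {"tx":0,"ty":0,"tz":0,"yaw":0,"gripper":0},
    {"tx":0,"ty":0,"tz":0,"yaw":0,"gripper":0},
    {"tx":0,"ty":0,"tz":0,"yaw":0,"gripper":0},
    {"tx":0,"ty":0,"tz":0,"yaw":0,"gripper":0},
    {"tx":0,"ty":0,"tz":0,"yaw":0,"gripper":0},
    {"tx":0,"ty":0,"tz":0,"yaw":0,"gripper":0},
  ],
)

```text
time: 4.0
ee_pos: [544.1, -199.9, 81.5]
tcp_rot: [2.512, 1.864, -0.022]
contact_force: [0.1, 0.1, -1.4]
gripper_width: 11.9
```

```bash
python3 - <<'E'
from h import *
togo(540,-200.3,75.5,-16.5)
E
```

```text
pos [ 544.1 -199.9   81.5] jaw -16.86 tilt [-0.0029 -0.0193] F [ 0.1  0.1 -1.4] w 11.9 q [ 0.05  0.51  0.31  1.86 -0.18  0.8   0.16]
yaw -0.006 shift now [-1.5 -3.8  6. ] shift after yaw [-1.4 -3.9  6. ]
```

Call:
send_rows(
  steps=[
    {"tx":0,"ty":0,"tz":0,"yaw":0,"gripper":0},
  ],
)

```text
time: 4.1
ee_pos: [544.0, -200.0, 81.4]
tcp_rot: [2.512, 1.863, -0.022]
contact_force: [0.6, -0.5, -0.7]
gripper_width: 11.9
```

```bash
python3 - <<'E'
from h import *
togo(540,-200.3,75.5,-16.5)
p,hsv,d=shot("side"); p2,_,_=shot("top")
cv2.imwrite("pics/g1.png",np.hstack([cv2.resize(p[190:290,210:310],None,fx=4,fy=4),cv2.resize(p2[170:270,275:375],None,fx=4,fy=4)])[:,:,::-1])
E
```

```text
pos [ 544.  -200.    81.4] jaw -16.86 tilt [-0.003  -0.0193] F [ 0.6 -0.5 -0.7] w 11.9 q [ 0.05  0.51  0.31  1.86 -0.18  0.8   0.16]
yaw -0.006 shift now [-1.4 -3.7  5.9] shift after yaw [-1.4 -3.7  5.9]
```

View pics/g1.png

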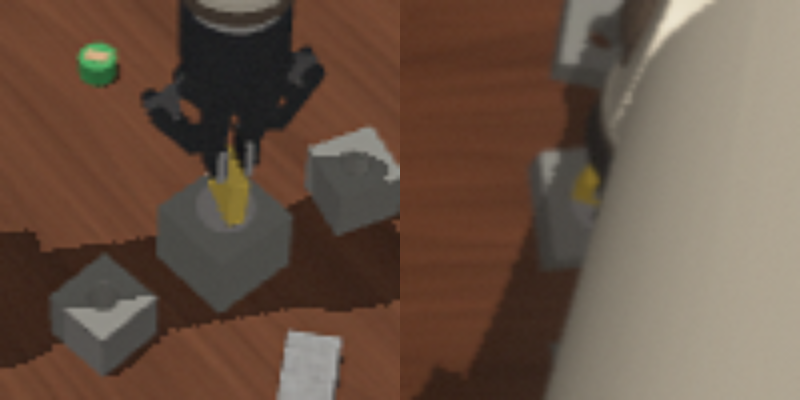

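The side view shows the fingers closed on the upper handle. The arm blocks the top view, so the side camera will do the checks from here. Lifting now.

Call:
send_rows(
  steps=[
    {"tx":0,"ty":0,"tz":-15,"yaw":0,"gripper":0},
    {"tx":0,"ty":0,"tz":-30,"yaw":0,"gripper":0},
    {"tx":0,"ty":0,"tz":-40,"yaw":0,"gripper":0},
    {"tx":0,"ty":0,"tz":-20,"yaw":0,"gripper":0},
    {"tx":0,"ty":0,"tz":0,"yaw":0,"gripper":0},
  ],
)

```text
time: 4.7
ee_pos: [542.9, -198.2, 191.5]
tcp_rot: [2.515, 1.863, -0.026]
contact_force: [0.4, -0.3, -0.4]
gripper_width: 11.6
```

```bash
python3 - <<'E'
from h import *
togo(554,215.3,190,10.7)
E
```

```text
pos [ 542.9 -198.2  191.5] jaw -16.93 tilt [-0.0065 -0.0193] F [ 0.4 -0.3 -0.4] w 11.6 q [ 0.01  0.37  0.35  1.78 -0.12  1.02  0.11]
yaw -0.482 shift now [ 398.7 -109.8   -6.5] shift after yaw [404.2  87.7  -6.5]
```

Call:
send_rows(
  steps=[
    {"tx":0,"ty":0,"tz":0,"yaw":-0.12,"gripper":0},
    {"tx":0,"ty":0,"tz":0,"yaw":-0.12,"gripper":0},
    {"tx":0,"ty":0,"tz":0,"yaw":-0.12,"gripper":0},
    {"tx":0,"ty":0,"tz":0,"yaw":-0.12,"gripper":0},
    {"tx":40,"ty":9,"tz":0,"yaw":0,"gripper":0},
    {"tx":40,"ty":9,"tz":0,"yaw":0,"gripper":0},
    {"tx":40,"ty":9,"tz":0,"yaw":0,"gripper":0},
    {"tx":40,"ty":9,"tz":0,"yaw":0,"gripper":0},
    {"tx":40,"ty":9,"tz":0,"yaw":0,"gripper":0},
  ],
)

```text
time: 5.6
ee_pos: [541.9, 2.7, 181.8]
tcp_rot: [2.0, 2.416, -0.043]
contact_force: [0.5, -0.9, -2.3]
gripper_width: 11.9
```

```bash
python3 - <<'E'
from h import *
togo(554,215.3,190,10.7)
E
```

```text
pos [541.9   2.7 181.8] jaw 10.76 tilt [-0.0138 -0.024 ] F [ 0.5 -0.9 -2.3] w 11.9 q [-0.21  0.32  0.17  1.86 -0.03  0.99  0.16]
yaw 0.001 shift now [206.4  51.4 -13.5] shift after yaw [206.4  51.2 -13.5]
```

Call:
send_rows(
  steps=[
    {"tx":46,"ty":11,"tz":-4,"yaw":0,"gripper":0},
    {"tx":46,"ty":11,"tz":-4,"yaw":0,"gripper":0},
    {"tx":46,"ty":11,"tz":-4,"yaw":0,"gripper":0},
    {"tx":40,"ty":11,"tz":0,"yaw":0,"gripper":0},
    {"tx":0,"ty":0,"tz":0,"yaw":0,"gripper":0},
    {"tx":0,"ty":0,"tz":0,"yaw":0,"gripper":0},
  ],
)

```text
time: 6.2
ee_pos: [545.7, 201.2, 183.4]
tcp_rot: [-1.989, -2.428, 0.05]
contact_force: [0.0, 0.1, -1.9]
gripper_width: 11.5
```

```bash
python3 - <<'E'
from h import *
togo(554,215.3,190,10.7)
for n in ("side","top"):
    p,hsv,d=shot(n); np.savez(f"pics/{n}1.npz",p=p,d=d); globals()[n]=p
cv2.imwrite("pics/a1.png",np.hstack([cv2.resize(side[90:200,140:240],(400,440)),cv2.resize(top[150:260,110:210],(400,440))])[:,:,::-1])
E
```

```text
pos [545.7 201.2 183.4] jaw 11.35 tilt [-0.0222 -0.0228] F [ 0.   0.1 -1.9] w 11.5 q [-0.47  0.39  0.08  1.74 -0.02  1.04 -0.19]
yaw 0.011 shift now [12.  10.7 -7.1] shift after yaw [12.2 10.6 -7.1]
```

View pics/a1.png

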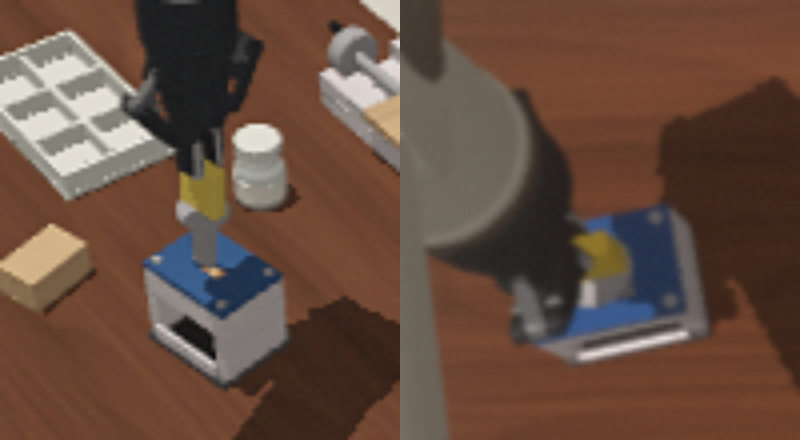

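The side crop shows the drift held upright with its tongue just behind the slot. I'll measure the tongue and the slot in the same camera.

```bash
python3 - <<'E'
from h import *
# slot centre per camera from initial pictures: orange blob nearest cover centre
slot={}
for n,c,r in (("top",(161,218),10),("side",(193,157),9)):
    z=np.load(f"pics/{n}0.npz"); hsv=cv2.cvtColor(z["p"],cv2.COLOR_RGB2HSV); W=cloud(n,z["d"])
    x,y=c; m=np.zeros((384,512),bool)
    H,S,V=[hsv[...,i].astype(int) for i in range(3)]
    m[y-r:y+r,x-r:x+r]=((H<30)&(V>90))[y-r:y+r,x-r:x+r]
    v,u=np.nonzero(m); P=plane(n,np.c_[u,v],86)
    lab=cv2.connectedComponentsWithStats(m.astype(np.uint8))[2]
    print(n,"orange px",len(u),u.mean().round(1),v.mean().round(1),P.mean(0).round(1),rect(P),lab[1:,4])
    # cover outline: blue contour filled, on plane 86
    b=((H>100)&(H<125)&(S>120)&(V>50)); bb=np.zeros_like(b); bb[y-30:y+30,x-40:x+40]=b[y-30:y+30,x-40:x+40]
    k=max(cv2.findContours(bb.astype(np.uint8),cv2.RETR_EXTERNAL,cv2.CHAIN_APPROX_NONE)[0],key=cv2.contourArea)
    print("  cover",rect(plane(n,cv2.convexHull(k)[:,0],86)))
s=bot.state(); M=R.from_rotvec(s["tcp_rot"]).as_matrix()
for n in ("side","top"):
    z=np.load(f"pics/{n}1.npz"); W=cloud(n,z["d"]); Q=(W-s["ee_pos"])@M
    ok=(abs(Q[...,0])<35)&(abs(Q[...,1])<35)&(Q[...,2]>-8)&(Q[...,2]<78)&(W[...,2]>98)
    hs=cv2.cvtColor(z["p"],cv2.COLOR_RGB2HSV)
    for a,b in ((-8,5),(5,14),(14,22),(22,30),(30,40),(40,50),(50,60),(60,66),(66,72),(72,78)):
        k=ok&(Q[...,2]>=a)&(Q[...,2]<b); q=Q[k]
        if len(q)>3: print(n,a,b,len(q),"x pct",np.percentile(q[:,0],[0,10,50,90,100]).round(1),"y pct",np.percentile(q[:,1],[0,10,50,90,100]).round(1))
E
```

```text
top orange px 44 159.9 218.0 [555.6 215.8  86. ] (array([555.4, 216.2]), array([22.4, 12. ]), -80.3) [44]
  cover (array([555.8, 216. ]), array([93.6, 67.9]), -79.4)
side orange px 37 193.5 155.2 [558.8 219.3  86. ] (array([550.6, 217.6]), array([84.6, 59.1]), 53.4) [ 2 14 13  7  1]
  cover (array([552.1, 213.2]), array([97.4, 71. ]), -79.2)
side -8 5 31 x pct [-24.  -20.8  -7.6  12.6  19.8] y pct [-12.4 -10.9  -9.   -3.7   1.5]
side 5 14 43 x pct [-24.1 -18.8  -4.1  11.4  17.9] y pct [-24.3 -21.3 -10.8  -5.1  11.3]
side 14 22 39 x pct [-23.5 -19.4  -8.9   9.4  20.1] y pct [-27.8 -25.7 -12.2   2.5  11.5]
side 30 40 10 x pct [-12.9 -12.3  -7.    2.7   6.7] y pct [-11.2  -9.9  -9.   -4.8  -2. ]
side 40 50 16 x pct [-12.6 -12.   -4.8   4.6   7.8] y pct [-15.6 -11.7 -10.   -5.9  -3.6]
side 50 60 10 x pct [-12.6 -10.8  -1.6   3.    6.7] y pct [-12.4 -12.3 -11.2  -5.   -3.2]
side 60 66 9 x pct [-11.   -9.7  -3.4   9.7   9.8] y pct [-13.  -12.1  -9.8  -7.1  -5. ]
side 66 72 6 x pct [-8.9 -8.4 -4.9 -0.1  2.8] y pct [-12.1 -11.3  -7.4  -4.8  -4.1]
top -8 5 23 x pct [-20.9 -20.6 -14.4  -2.3   0.1] y pct [-9.3 -8.4 -8.  -1.3  3.1]
top 5 14 68 x pct [-21.4 -19.7  -5.6   3.7   6.6] y pct [-24.5 -21.6 -14.4  -8.    4.8]
top 14 22 31 x pct [-22.5 -20.9 -10.5   5.8   9.6] y pct [-23.7 -21.4 -12.5   2.7  13.4]
```

```bash
python3 - <<'E'
from h import *
togo(558.3,219,172,10.7)
E
```

```text
pos [545.6 200.8 183.5] jaw 11.27 tilt [-0.0225 -0.022 ] F [-0.3  0.8 -1.8] w 11.7 q [-0.47  0.39  0.08  1.74 -0.02  1.04 -0.19]
yaw 0.01 shift now [15.5 16.3 10.8] shift after yaw [15.7 16.2 10.8]
```

Call:
send_rows(
  steps=[
    {"tx":15,"ty":16,"tz":5,"yaw":0.01,"gripper":0},
    {"tx":0,"ty":0,"tz":5,"yaw":0,"gripper":0},
    {"tx":0,"ty":0,"tz":0,"yaw":0,"gripper":0},
    {"tx":0,"ty":0,"tz":0,"yaw":0,"gripper":0},
  ],
)

```text
time: 6.7
ee_pos: [558.8, 211.0, 171.7]
tcp_rot: [-2.014, -2.408, 0.055]
contact_force: [-0.4, -0.2, -0.8]
gripper_width: 11.7
```

```bash
python3 - <<'E'
from h import *
togo(558.3,219,165,10.7)
E
```

```text
pos [558.8 211.  171.7] jaw 10.15 tilt [-0.0241 -0.0255] F [-0.4 -0.2 -0.8] w 11.7 q [-0.48  0.43  0.08  1.71 -0.02  1.04 -0.21]
yaw -0.01 shift now [8.1 1.1 6.5] shift after yaw [8.1 1.1 6.5]
```

Call:
send_rows(
  steps=[
    {"tx":8,"ty":1,"tz":3,"yaw":-0.01,"gripper":0},
    {"tx":0,"ty":0,"tz":0,"yaw":0,"gripper":0},
    {"tx":0,"ty":0,"tz":0,"yaw":0,"gripper":0},
  ],
)

```text
time: 7.0
ee_pos: [558.5, 217.0, 168.8]
tcp_rot: [-2.006, -2.415, 0.055]
contact_force: [-0.7, -1.0, -2.4]
gripper_width: 11.6
```

```bash
python3 - <<'E'
from h import *
togo(558.3,219,165,10.7)
E
```

```text
pos [558.5 217.  168.8] jaw 10.57 tilt [-0.0239 -0.0261] F [-0.7 -1.  -2.4] w 11.6 q [-0.49  0.44  0.08  1.71 -0.02  1.03 -0.22]
yaw -0.002 shift now [2.1 0.3 3.8] shift after yaw [2.1 0.3 3.8]
```

Call:
send_rows(
  steps=[
    {"tx":3,"ty":0,"tz":4,"yaw":0,"gripper":0},
    {"tx":0,"ty":0,"tz":0,"yaw":0,"gripper":0},
    {"tx":0,"ty":0,"tz":0,"yaw":0,"gripper":0},
  ],
)

```text
time: 7.3
ee_pos: [557.7, 220.3, 164.7]
tcp_rot: [-2.005, -2.416, 0.055]
contact_force: [-0.3, 0.2, -2.6]
gripper_width: 11.4
```

```bash
python3 - <<'E'
from h import *
togo(558.3,219,160,10.7)
s=bot.state(); M=R.from_rotvec(s["tcp_rot"]).as_matrix()
p,hsv,d=shot("side"); q,_,d2=shot("top"); np.savez("pics/side2.npz",p=p,d=d)
W=cloud("side",d); Q=(W-s["ee_pos"])@M
ok=(abs(Q[...,0])<35)&(abs(Q[...,1])<35)&(W[...,2]>93)
for a,b in ((-8,14),(14,22),(30,50),(50,68)):
    k=Q[ok&(Q[...,2]>=a)&(Q[...,2]<b)]; print(a,b,len(k),np.percentile(k[:,0],[0,10,50,90,100]).round(1),np.percentile(k[:,1],[0,10,50,90,100]).round(1))
print("slot(side frame) px",proj("side",[[552.2,215,86],[555.6,216,86]]).round(1), "in tool",((np.array([552.2,215,86])-s["ee_pos"])@M).round(1))
cv2.imwrite("pics/a2.png",np.hstack([cv2.resize(p[125:185,160:220],(400,400),interpolation=cv2.INTER_CUBIC),cv2.resize(q[180:250,125:195],(400,400),interpolation=cv2.INTER_CUBIC)])[:,:,::-1])
E
```

```text
pos [557.7 220.3 164.7] jaw 10.59 tilt [-0.0235 -0.0258] F [-0.3  0.2 -2.6] w 11.4 q [-0.49  0.44  0.08  1.71 -0.02  1.02 -0.22]
yaw -0.002 shift now [-1.3  0.5  4.7] shift after yaw [-1.3  0.5  4.7]
-8 14 73 [-26.7 -20.9  -8.5  10.3  17.8] [-26.7 -18.6  -9.9   0.3   4.6]
14 22 35 [-24.5 -21.2  -6.5  10.8  18.2] [-25.7 -23.  -14.7  -2.3  12. ]
30 50 24 [-11.1 -10.5  -7.2   6.4   9.4] [-15.1 -11.4 -10.1  -4.3  -2.6]
50 68 25 [-11.   -9.9  -1.3  10.8  14.1] [-15.  -12.5 -10.5  -7.3  -4.3]
slot(side frame) px [[192.5 156.6]
 [193.2 156. ]] in tool [-2.5 -4.2 78.9]
```

View pics/a2.png

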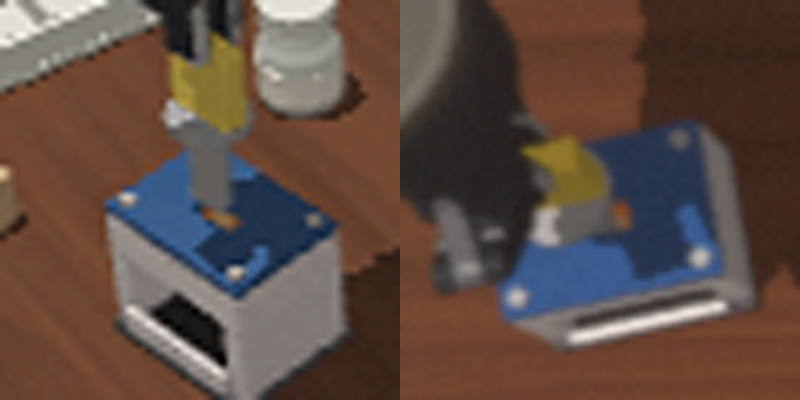

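The crop shows the tongue's end about 8 mm above the cover. It is centred at crop x≈212 against slot x≈219, so it sits about 2 mm to the left. The depth agrees: shift tool x by -2 and tool y by +1.5.

Call:
send_rows(
  steps=[
    {"tx":-2.5,"ty":2,"tz":2,"yaw":0,"gripper":0},
    {"tx":0,"ty":0,"tz":2,"yaw":0,"gripper":0},
    {"tx":0,"ty":0,"tz":0,"yaw":0,"gripper":0},
  ],
)

```text
time: 7.7
ee_pos: [560.3, 217.8, 160.5]
tcp_rot: [-2.005, -2.416, 0.055]
contact_force: [-0.7, 0.8, -2.5]
gripper_width: 11.6
```

```bash
python3 - <<'E'
from h import *
togo(559.5,218.5,155,10.7)
E
```

```text
pos [560.3 217.8 160.5] jaw 10.59 tilt [-0.0233 -0.0258] F [-0.7  0.8 -2.5] w 11.6 q [-0.49  0.45  0.08  1.71 -0.02  1.02 -0.21]
yaw -0.002 shift now [ 1.  -0.5  5.5] shift after yaw [ 1.  -0.5  5.5]
```

Call:
send_rows(
  steps=[
    {"tx":0.5,"ty":-0.3,"tz":3,"yaw":0,"gripper":0},
    {"tx":0,"ty":0,"tz":3,"yaw":0,"gripper":0},
    {"tx":0,"ty":0,"tz":0,"yaw":0,"gripper":0},
  ],
)

```text
time: 8.0
ee_pos: [560.0, 217.9, 154.0]
tcp_rot: [-2.006, -2.416, 0.054]
contact_force: [0.0, 0.2, -1.6]
gripper_width: 11.8
```

```bash
python3 - <<'E'
from h import *
togo(559.5,218.5,152,10.7)
E
```

```text
pos [560.  217.9 154. ] jaw 10.57 tilt [-0.0229 -0.0257] F [ 0.   0.2 -1.6] w 11.8 q [-0.49  0.46  0.08  1.71 -0.02  1.   -0.21]
yaw -0.002 shift now [ 0.7 -0.4  2. ] shift after yaw [ 0.7 -0.4  2. ]
```

Call:
send_rows(
  steps=[
    {"tx":0,"ty":0,"tz":3,"yaw":0,"gripper":0},
    {"tx":0,"ty":0,"tz":2,"yaw":0,"gripper":0},
    {"tx":0,"ty":0,"tz":0,"yaw":0,"gripper":0},
  ],
)

```text
time: 8.3
ee_pos: [560.1, 218.0, 148.7]
tcp_rot: [-2.006, -2.416, 0.053]
contact_force: [-0.4, -0.0, -0.5]
gripper_width: 11.8
```

```bash
python3 - <<'E'
from h import *
togo(559.5,218.5,121,10.7)
p,_,_=shot("side"); cv2.imwrite("pics/a3.png",cv2.resize(p[125:185,160:220],(400,400),interpolation=cv2.INTER_CUBIC)[:,:,::-1])
E
```

```text
pos [560.1 218.  148.7] jaw 10.58 tilt [-0.0225 -0.0255] F [-0.4 -0.  -0.5] w 11.8 q [-0.49  0.46  0.08  1.72 -0.03  0.99 -0.21]
yaw -0.002 shift now [ 1.2  0.3 27.7] shift after yaw [ 1.2  0.3 27.7]
```

View pics/a3.png

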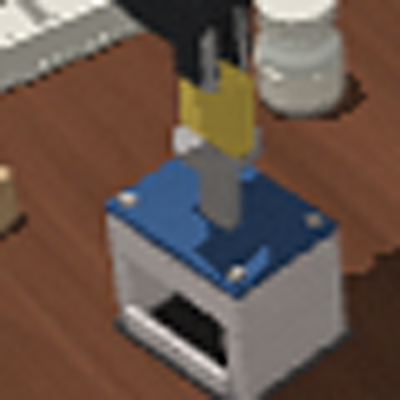

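The tongue now fills the slot with no side force. Pressing down.

Call:
send_rows(
  steps=[
    {"tx":0.3,"ty":0,"tz":4,"yaw":0,"gripper":0},
    {"tx":0,"ty":0,"tz":4,"yaw":0,"gripper":0},
    {"tx":0,"ty":0,"tz":4,"yaw":0,"gripper":0},
  ],
)

```text
time: 8.65
ee_pos: [563.2, 219.2, 142.0]
tcp_rot: [2.005, 2.415, -0.042]
contact_force: [-3.0, -0.6, 9.5]
gripper_width: 12.1
```

```bash
python3 - <<'E'
from h import *
togo(559.5,218.5,121,10.7)
E
```

```text
pos [563.2 219.2 142. ] jaw 10.57 tilt [-0.0152 -0.0223] F [-3.  -0.6  9.5] w 12.1 q [-0.48  0.47  0.08  1.72 -0.03  0.97 -0.21]
yaw -0.002 shift now [ 0.4 -3.4 21.1] shift after yaw [ 0.4 -3.4 21.1]
```

Call:
send_rows(
  steps=[
    {"tx":0,"ty":-2,"tz":5,"yaw":0,"gripper":0},
    {"tx":0,"ty":-1,"tz":6,"yaw":0,"gripper":0},
    {"tx":0,"ty":-0.5,"tz":6,"yaw":0,"gripper":0},
  ],
)

```text
time: 8.95
ee_pos: [561.3, 218.8, 128.7]
tcp_rot: [2.004, 2.413, -0.035]
contact_force: [0.5, -0.7, -1.8]
gripper_width: 11.7
```

```bash
python3 - <<'E'
from h import *
togo(559.5,218.5,121,10.7)
E
```

```text
pos [561.3 218.8 128.7] jaw 10.56 tilt [-0.0109 -0.0203] F [ 0.5 -0.7 -1.8] w 11.7 q [-0.48  0.48  0.08  1.74 -0.03  0.94 -0.21]
yaw -0.002 shift now [ 0.2 -1.7  7.7] shift after yaw [ 0.2 -1.7  7.7]
```

Call:
send_rows(
  steps=[
    {"tx":0,"ty":-1,"tz":4,"yaw":0,"gripper":0},
    {"tx":0,"ty":0,"tz":4,"yaw":0,"gripper":0},
    {"tx":0,"ty":0,"tz":0,"yaw":0,"gripper":0},
    {"tx":0,"ty":0,"tz":0,"yaw":0,"gripper":0},
  ],
)

```text
time: 9.35
ee_pos: [558.6, 217.9, 117.8]
tcp_rot: [2.005, 2.414, -0.041]
contact_force: [0.0, -0.2, -2.2]
gripper_width: 11.6
```

```bash
python3 - <<'E'
from h import *
togo(559.5,218.5,121,10.7)
p,_,_=shot("side"); cv2.imwrite("pics/a4.png",cv2.resize(p[125:195,160:230],(480,480),interpolation=cv2.INTER_CUBIC)[:,:,::-1])
E
```

```text
pos [558.6 217.9 117.8] jaw 10.57 tilt [-0.0143 -0.0218] F [ 0.  -0.2 -2.2] w 11.6 q [-0.48  0.49  0.08  1.75 -0.03  0.92 -0.21]
yaw -0.002 shift now [ 0.4  0.9 -3.3] shift after yaw [ 0.4  0.9 -3.3]
```

View pics/a4.png

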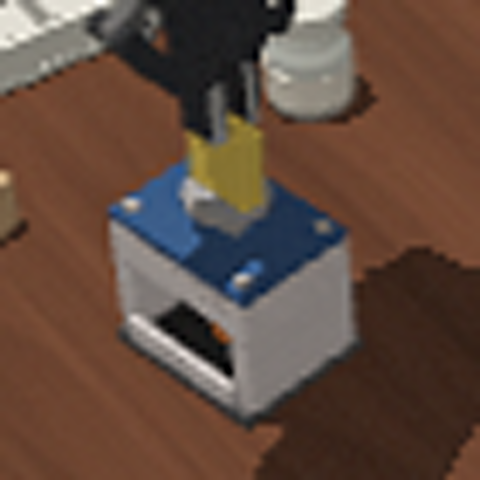

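Orange shows on the floor through the opening at crop (220,330), so the mount has dropped. Withdrawing upward.

Call:
send_rows(
  steps=[
    {"tx":0,"ty":0,"tz":-10,"yaw":0,"gripper":0},
    {"tx":0,"ty":0,"tz":-20,"yaw":0,"gripper":0},
    {"tx":0,"ty":0,"tz":-25,"yaw":0,"gripper":0},
    {"tx":0,"ty":0,"tz":-20,"yaw":0,"gripper":0},
    {"tx":0,"ty":0,"tz":0,"yaw":0,"gripper":0},
  ],
)

```text
time: 9.9
ee_pos: [561.6, 219.9, 198.0]
tcp_rot: [2.004, 2.412, -0.036]
contact_force: [1.1, 0.6, -1.6]
gripper_width: 11.5
```

```bash
python3 - <<'E'
from h import *
togo(546,-199,175,10.7)
E
```

```text
pos [561.6 219.9 198. ] jaw 10.55 tilt [-0.0107 -0.0209] F [ 1.1  0.6 -1.6] w 11.5 q [-0.49  0.41  0.08  1.68 -0.02  1.07 -0.22]
yaw -0.003 shift now [-408.4  -91.7   31.9] shift after yaw [-408.2  -92.8   31.9]
```

Call:
send_rows(
  steps=[
    {"tx":-43,"ty":-10,"tz":0,"yaw":0,"gripper":0},
    {"tx":-43,"ty":-10,"tz":0,"yaw":0,"gripper":0},
    {"tx":-43,"ty":-10,"tz":0,"yaw":0,"gripper":0},
    {"tx":-43,"ty":-10,"tz":0,"yaw":0,"gripper":0},
    {"tx":-43,"ty":-10,"tz":0,"yaw":0,"gripper":0},
    {"tx":-43,"ty":-10,"tz":0,"yaw":0,"gripper":0},
    {"tx":-43,"ty":-10,"tz":0,"yaw":0,"gripper":0},
    {"tx":-43,"ty":-10,"tz":0,"yaw":0,"gripper":0},
    {"tx":-38,"ty":-8,"tz":0,"yaw":0,"gripper":0},
    {"tx":0,"ty":0,"tz":0,"yaw":0,"gripper":0},
  ],
)

```text
time: 10.9
ee_pos: [543.8, -182.9, 202.3]
tcp_rot: [1.996, 2.42, -0.033]
contact_force: [1.1, -0.5, -1.7]
gripper_width: 11.8
```

```bash
python3 - <<'E'
from h import *
togo(546,-199,165,10.7)
E
```

```text
pos [ 543.8 -182.9  202.3] jaw 10.97 tilt [-0.0097 -0.0189] F [ 1.1 -0.5 -1.7] w 11.8 q [ 0.06  0.35  0.25  1.77 -0.07  1.04  0.53]
yaw 0.005 shift now [-15.6  -0.5  37.6] shift after yaw [-15.6  -0.4  37.6]
```

Call:
send_rows(
  steps=[
    {"tx":-16,"ty":-1.5,"tz":15,"yaw":0,"gripper":0},
    {"tx":0,"ty":0,"tz":18,"yaw":0,"gripper":0},
    {"tx":0,"ty":0,"tz":0,"yaw":0,"gripper":0},
    {"tx":0,"ty":0,"tz":0,"yaw":0,"gripper":0},
  ],
)

```text
time: 11.3
ee_pos: [543.9, -201.4, 167.8]
tcp_rot: [2.002, 2.417, -0.033]
contact_force: [-0.1, -0.1, -2.0]
gripper_width: 11.9
```

```bash
python3 - <<'E'
from h import *
togo(545.1,-199.5,140,10.7)
E
```

```text
pos [ 543.9 -201.4  167.8] jaw 10.73 tilt [-0.0107 -0.0185] F [-0.1 -0.1 -2. ] w 11.9 q [ 0.09  0.4   0.25  1.79 -0.09  0.98  0.57]
yaw 0.001 shift now [ 2.1  1.9 27.7] shift after yaw [ 2.1  1.9 27.7]
```

Call:
send_rows(
  steps=[
    {"tx":2,"ty":1.5,"tz":14,"yaw":0,"gripper":0},
    {"tx":0,"ty":0,"tz":12,"yaw":0,"gripper":0},
    {"tx":0,"ty":0,"tz":0,"yaw":0,"gripper":0},
    {"tx":0,"ty":0,"tz":0,"yaw":0,"gripper":0},
  ],
)

```text
time: 11.7
ee_pos: [546.0, -196.8, 140.6]
tcp_rot: [1.997, 2.42, -0.031]
contact_force: [-0.0, 0.2, -1.4]
gripper_width: 11.4
```

```bash
python3 - <<'E'
from h import *
togo(545.1,-199.5,81,10.7)
p,_,d=shot("side"); cv2.imwrite("pics/b1.png",cv2.resize(p[200:280,225:305],(480,480),interpolation=cv2.INTER_CUBIC)[:,:,::-1])
print("stand hole px (side frame)",proj("side",[[538.7,-200.9,60]]).round(1))
E
```

```text
pos [ 546.  -196.8  140.6] jaw 10.95 tilt [-0.0091 -0.0177] F [-0.   0.2 -1.4] w 11.4 q [ 0.09  0.43  0.25  1.81 -0.1   0.92  0.57]
yaw 0.004 shift now [-1.5 -0.7 59.6] shift after yaw [-1.5 -0.7 59.6]
stand hole px (side frame) [[265.7 242.3]]
```

View pics/b1.png

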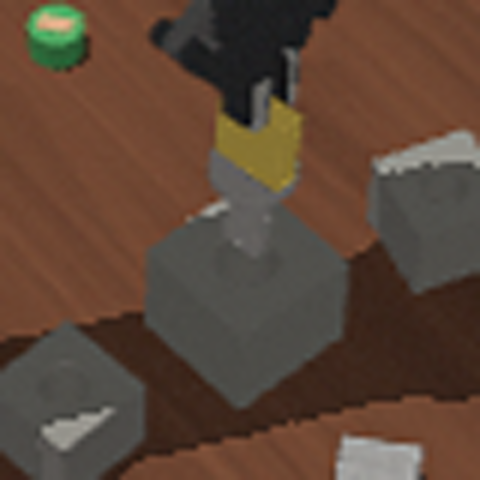

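The tongue is centred over the hole (crop x 250 against 247), about 9 mm above it. Lowering.

Call:
send_rows(
  steps=[
    {"tx":-1.5,"ty":-0.7,"tz":8,"yaw":0,"gripper":0},
    {"tx":0,"ty":0,"tz":10,"yaw":0,"gripper":0},
    {"tx":0,"ty":0,"tz":5,"yaw":0,"gripper":0},
    {"tx":0,"ty":0,"tz":0,"yaw":0,"gripper":0},
  ],
)

```text
time: 12.15
ee_pos: [545.8, -199.2, 116.3]
tcp_rot: [1.996, 2.419, -0.03]
contact_force: [-0.6, 0.6, -2.5]
gripper_width: 11.9
```

```bash
python3 - <<'E'
from h import *
togo(545.1,-199.5,82,10.7)
E
```

```text
pos [ 545.8 -199.2  116.3] jaw 10.95 tilt [-0.0079 -0.0181] F [-0.6  0.6 -2.5] w 11.9 q [ 0.1   0.46  0.24  1.83 -0.11  0.87  0.58]
yaw 0.004 shift now [ 0.4 -0.4 34.3] shift after yaw [ 0.4 -0.4 34.3]
```

Inside the hole (tip about 45 mm) with no contact force.

Call:
send_rows(
  steps=[
    {"tx":0,"ty":0,"tz":12,"yaw":0,"gripper":0},
    {"tx":0,"ty":0,"tz":12,"yaw":0,"gripper":0},
    {"tx":0,"ty":0,"tz":4,"yaw":0,"gripper":0},
    {"tx":0,"ty":0,"tz":1,"yaw":0,"gripper":0},
  ],
)

```text
time: 12.55
ee_pos: [545.4, -199.8, 84.5]
tcp_rot: [1.996, 2.419, -0.03]
contact_force: [-0.3, -0.7, -1.9]
gripper_width: 11.8
```

```bash
python3 - <<'E'
from h import *
togo(545.1,-199.5,81.4,10.7)
E
```

```text
pos [ 545.4 -199.8   84.5] jaw 10.94 tilt [-0.0084 -0.018 ] F [-0.3 -0.7 -1.9] w 11.8 q [ 0.11  0.5   0.23  1.84 -0.13  0.81  0.59]
yaw 0.004 shift now [ 0.4 -0.2  3.1] shift after yaw [ 0.4 -0.2  3.1]
```

Call:
send_rows(
  steps=[
    {"tx":0,"ty":0,"tz":2,"yaw":0,"gripper":0},
    {"tx":0,"ty":0,"tz":1.5,"yaw":0,"gripper":0},
    {"tx":0,"ty":0,"tz":1,"yaw":0,"gripper":0},
  ],
)

```text
time: 12.85
ee_pos: [545.3, -200.3, 81.5]
tcp_rot: [1.997, 2.419, -0.03]
contact_force: [-4.0, 2.0, 8.3]
gripper_width: 11.7
```

```bash
python3 - <<'E'
from h import *
togo(545.1,-199.5,81.4,10.7)
E
```

```text
pos [ 545.3 -200.3   81.5] jaw 10.92 tilt [-0.0086 -0.0177] F [-4.   2.   8.3] w 11.7 q [ 0.11  0.51  0.23  1.85 -0.13  0.81  0.6 ]
yaw 0.004 shift now [ 0.8 -0.1  0. ] shift after yaw [ 0.8 -0.1  0. ]
```

The collar is seated: 8 N at z 81.5, the same height as at pick-up. Releasing.

Call:
send_rows(
  steps=[
    {"tx":0,"ty":0,"tz":0,"yaw":0,"gripper":100},
    {"tx":0,"ty":0,"tz":0,"yaw":0,"gripper":100},
    {"tx":0,"ty":0,"tz":0,"yaw":0,"gripper":100},
    {"tx":0,"ty":0,"tz":0,"yaw":0,"gripper":100},
    {"tx":0,"ty":0,"tz":0,"yaw":0,"gripper":100},
    {"tx":0,"ty":0,"tz":0,"yaw":0,"gripper":100},
  ],
)

```text
time: 13.45
ee_pos: [547.5, -200.9, 83.4]
tcp_rot: [1.994, 2.416, -0.027]
contact_force: [-0.1, -0.4, 0.3]
gripper_width: 85.3
```

```bash
python3 - <<'E'
from h import *
togo(545.1,-199.5,200,10.7)
E
```

```text
pos [ 547.5 -200.9   83.4] jaw 10.92 tilt [-0.004 -0.019] F [-0.1 -0.4  0.3] w 85.3 q [ 0.11  0.51  0.23  1.84 -0.13  0.8   0.6 ]
yaw 0.004 shift now [  -0.2   -3.  -116.6] shift after yaw [  -0.2   -3.  -116.6]
```

Up, then aside in +y so that the top camera sees the stand.

Call:
send_rows(
  steps=[
    {"tx":0,"ty":0,"tz":-20,"yaw":0,"gripper":100},
    {"tx":0,"ty":0,"tz":-45,"yaw":0,"gripper":100},
    {"tx":0,"ty":0,"tz":-45,"yaw":0,"gripper":100},
    {"tx":40,"ty":0,"tz":-20,"yaw":0,"gripper":100},
    {"tx":48,"ty":0,"tz":0,"yaw":0,"gripper":100},
    {"tx":48,"ty":0,"tz":0,"yaw":0,"gripper":100},
    {"tx":48,"ty":0,"tz":0,"yaw":0,"gripper":100},
    {"tx":0,"ty":0,"tz":0,"yaw":0,"gripper":100},
  ],
)

```text
time: 14.25
ee_pos: [512.9, -13.8, 215.1]
tcp_rot: [2.001, 2.409, -0.025]
contact_force: [0.5, -0.1, 0.2]
gripper_width: 85.3
```

```bash
python3 - <<'E'
from h import *
togo(545.1,0,200,10.7)
bx=dict(top=(300,195,350,245),side=(240,215,290,270)); I={}
for n in ("top","side"):
    p,hsv,d=shot(n); I[n]=p; W=cloud(n,d)
    for nm,lo,hi in (("standtop",54,64),("handle",102,118)):
        P=W[blob((W[...,2]>lo)&(W[...,2]<hi)&(d>0),*bx[n]).astype(bool)]
        print(n,nm,len(P),rect(P) if len(P)>4 else "",np.percentile(P[:,2],[5,50,95]).round(1) if len(P) else "")
cv2.imwrite("pics/end.png",np.hstack([cv2.resize(I["top"][150:290,100:380],(400,200)),cv2.resize(I["side"][120:290,150:310],(376,400))[:200]])[:,:,::-1])
cv2.imwrite("pics/end2.png",np.hstack([cv2.resize(I["top"],(400,300)),cv2.resize(I["side"][130:290,150:310],(300,300))])[:,:,::-1])
E
```

```text
pos [512.9 -13.8 215.1] jaw 10.56 tilt [-0.0024 -0.0185] F [ 0.5 -0.1  0.2] w 85.3 q [-0.19  0.22  0.18  1.9  -0.02  1.03  0.18]
yaw -0.003 shift now [ 7.9 34.3 14.7] shift after yaw [ 7.8 34.3 14.7]
top standtop 501 (array([ 541.8, -201.1]), array([71.3, 70.3]), -85.8) [57.2 60.4 63.3]
top handle 100 (array([ 543.1, -202.3]), array([39.8, 13.8]), -79.3) [106.2 110.3 113.2]
side standtop 308 (array([ 539.4, -201.5]), array([76. , 73.1]), 2.2) [54.7 58.9 62.8]
side handle 68 (array([ 539.2, -202.1]), array([39. , 17.9]), -66.4) [103.2 108.2 111.7]
```

View pics/end2.png

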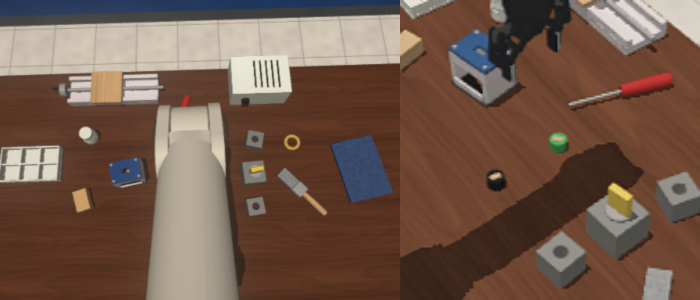

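The drift is upright in the stand with its handle top at 110 mm, which means fully down. It is about 2 mm off the stand's axis. The slot is empty and the bystanders look unmoved.

```bash
python3 -c "
from cell import ticket; print(ticket.job_done())"
```

```text
the job is handed in; nothing more can be done
None
```

I pressed the mount out of the bore with the drift, put the drift back in its stand and handed the job in after about 14 s of robot time. No verdict was reported.

**Press-out:** The tongue went through the slot with no noticeable side force. It met about 10 N on the mount, with about 3 N sideways while pressing, and the resistance then vanished. Orange showed on the rubber floor through the holder's opening, and I pressed on to a tip height of about 46 mm before withdrawing. I saw only part of the mount and did not measure where it lies, so I can't say whether it is flat or on its side.

**Drift in its stand:** It met about 8 N at the same height at which I picked it up. The handle top then measured 110 mm with the top camera and 108 mm with the side camera, so it is fully down. The drift is 1 to 2 mm off the stand's axis and looks upright; I did not measure its tilt.

**Bystanders:** Those in view look unmoved by eye. The arm hid parts of the top view, and I did not measure their positions.

**Disagreements:**
- The two cameras differ by about 3 mm in x, so I aligned the tongue to the slot within one view.
- The tool drifted to about 0.03 rad of tilt during the moves. The rows cannot correct tilt, but it stayed within the slot's clearance.

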